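# Tighten the board clamp with the hex key

### The arm

A 6-joint arm with a two-finger parallel gripper is mounted at the origin on a cart in front of the work surface, level with it; the furniture and walls round the work are solid. World frame = base frame: x ahead of the robot, y to its left, z up, the work surface at z = 0. Lengths are in mm, angles in rad, forces in N, time in s.
With the tool pointing down it reaches from about 300 to 950 mm from the base axis. Payload 3.1 kg.
Tool frame: the origin (TCP) lies at the very end of the fingers, on their centre line; the grasp point (between the pads) lies 19 mm behind it (env.grip_depth is the z of the grasp point in the tool frame, in mm); z points along the fingers, y is the line along which they close (so a half turn about z gives the same grasp; the last joint's range is limited). The gripper opens to 85 mm and grips with 20 to 120 N. Pads are 22 mm wide; open, the fingers measure 114 mm over their backs; the gripper's body (76 mm by 85 mm) begins 54 mm behind the grasp point. The pads swing forward as they close: fully open they stand 13 mm farther back than shut.
Start: joints at [1.075, 0.308, 1.634, -0, 1.2, -0.07], TCP at [258.181, 569.187, 200.472] pointing down, gripper open.
Joint ranges: [-3.06, 3.06], [-0.79, 1.96], [0.05, 2.63], [-1.19, 4.34], [0.05, 2.64], [-2.94, 2.94]. Speed limits (rad/s): [2.79, 2.79, 3.14, 3.14, 3.14, 3.14].

### API

Orientations are given as a 3x3 rotation matrix whose columns are the frame's x, y, z axes.
In Python, from bench import env gives the robot as it stands.
- The arm moves only by the shell command python3 -m crank 'ROWS'. ROWS is JSON, a list of rows, each an object with "jaw": the closure, from 0 (fully open) to 1 (shut); "translation": the shift along the tool's x, y, z in cm, a list of three; "roll": the turn about the tool's z in rad. In form: [{"jaw": jaw, "translation": [x, y, z], "roll": roll}, ...]. A call has 1 to 5 rows; each row shifts and turns the commanded pose from where the row before left it, along the tool's axes as they then stand; what a row does not reach is not made up. A row lasts 1/12 s, in which the tool goes at most 41.7 mm and 7.16 degrees, less where a joint would pass 70% of its speed; a pose out of reach is approached as far as the arm can. A call is refused whole if a number of a shift passes 4.17 or a number of a turn 0.125, either way. A call with a gripper value outside its range is refused whole. The fingers move at their own pace and stop on an object; the grip force is fixed at half the most. Time passes only in rows, so rows that do not move let the fingers close. It gives the time, the measured TCP pose, the force, the opening and the grip force at its end, in the units of the state.
- env.get_state(): the state, without advancing time (a new reading comes with each control period).
- env.snapshot(name): name is "side" or "top" or "wrist"; returns the picture (420x560x3 uint8, blue, green, red); there is no depth.
- env.calibration(name): a dict with "K" (3x3 intrinsics, pixels), "R" (3x3) and "t" (3): a world point X has camera coordinates R X + t; the wrist camera has in their place "hand_eye" (4x4, takes a point from camera to tool coordinates, whose origin is the TCP and whose axes are the flange's). Camera axes: x right, y down, z forward; pixel columns grow to the right and rows downward; lengths in mm; the calibration is good to about 2 mm. The wrist camera is an equidistant fisheye: a pixel r from the principal point sees the ray r / f radians off the axis. A picture is of the moment at which its call begins: read the wrist's pose just before it. calibration takes no time and is no camera call.
- env.finish_job(): hands the job in; it is judged then, once.
The state is a dict: "time_s": time; "q": joint angles; "joint_vel": joint speeds; "joint_efforts": joint torques, N m; "tool_pos": TCP position; "orientation": TCP orientation; "force": force on the tool from outside, world axes, zero at the start; "moment": the same for the moment, N m; "width": finger opening in mm; "grip_force": force on a finger pad.
Only numpy, scipy, OpenCV 4.12 (cv2) and the standard library are available. Lean on these libraries where they do the work, as an engineer would, in place of code of your own. Each camera call takes 0.05 s, during which the arm holds its last target. There are 200 camera calls.

### The job

Take the orange-handled hex key out of its wooden stand, feel it gently into the recessed socket of the grey board clamp until it sits fully home on the bottom, and only then turn the screw clockwise until it comes up tight against its stop. Then draw the key out and put it back upright and fully down in its stand, and leave everything else as it is.

Things in the scene. Friction and masses are not known exactly. Their poses are not given: they have to be found in the camera images.
- hex_key: Hex key, 86 mm long, 0.12 kg. Origin at the tip, z up along the shank to the orange handle. Hexagonal steel shank, 14 mm across flats (16.2 mm across corners), z 4 to 46 mm; the first 4 mm at the tip are a cone, 3.6 to 9.6 mm wide. Round collar 32 mm wide at z 46 to 52 mm. Two of the six flats face the key's +y and -y, as the handle's broad faces do
- key_grip (a point): Middle of the key's handle, 69 mm above its tip; axes as the key's. The handle is 56 mm along x, 16 mm thick along y, 34 mm high (z 52 to 86 mm from the tip); grip it across y, from above
- stand: Wooden stand fixed to the worktop: foot 72 x 68 mm, post 46 x 46 mm, 63 mm high, with a square vertical hole 20 mm wide, 51 mm deep. Origin at the centre of its underside, z up. The key stands in it upright with the collar on the post's top, its tip then 17 mm above the stand's origin; any yaw of the key is right
- clamp: Grey board clamp fixed to the worktop, 90 x 62 mm, block 40 mm high; origin at the centre of its underside, z up, +y towards the board. A dark round boss, 48 mm wide, rises to 52 mm; in its bore (37 mm) lies the steel screw head, top 46 mm above the worktop, with the hex socket. A steady press of 5 to 10 N is plenty to feel the key in; pressing harder than 15 N before it is home wedges and harms the socket (25 N of contact is too much)
- socket_mouth (a point): Middle of the boss at the height of the hex socket's mouth, z up. The socket (14.6 mm across flats, 14 mm deep) lies up to 2.5 mm off this point in any direction, its flats at any angle: both new each run, not measured. Ease the cone in, follow the side force, and turn the key by feel (up to 60 degrees) until it drops. A key that does not match rests, tip at most 6 mm below the mouth
- socket_floor (a point): Middle of the boss at the height of the socket's bottom, 32 mm above the worktop: the height of the tip of a fully seated key
- cam_screw (a joint): Turn of the cam screw from its loose stop in rad: it starts between 0 and 0.2, grows when the screw is turned clockwise seen from above, and is tight at its stop at 0.85. It turns stiffly (0.12 N m) and stays where it is left. The key has about 0.08 rad of play either way in the socket before it drives
- board: Wooden chopping board 220 x 330 x 22 mm beside the clamp, fixed; origin at the centre of its underside
- orange_mug: Bystander: orange mug 101 mm high, origin at the centre of its underside
- salt: Bystander: salt shaker 44 mm wide, 90 mm high, origin at the centre of its underside
- mustard: Bystander: glass jar with green lid, 63 mm wide, 109 mm high, on the board, origin at the centre of its underside
- garlic_bulb: Bystander: bulb of garlic, 53 mm, on the board, origin at its underside
- fish_can: Bystander: flat oval-cornered tin 63 x 105 x 23 mm on the board, origin at its underside

How it is judged (in metres and radians):
On the way, in this order (a step that is already met when the one before it is completed fails the run):
1. The key is fully home in the socket (tip within 2.5 mm of the bottom, upright) and the screw is still loose (z of hex_key in the frame of socket_floor below 0.0025 m and horizontal distance between hex_key and socket_floor below 0.005 m and angle between hex_key's own z axis and vertical below 0.1 rad and value of joint cam_screw below 0.35 rad), for 0.2 s.
2. The screw is tight (0.77 rad or more) with the key still home (value of joint cam_screw above 0.77 rad and z of hex_key in the frame of socket_floor below 0.004 m and horizontal distance between hex_key and socket_floor below 0.005 m), for 0.1 s.
At the end, for the whole second after the job is handed in: The screw is tight (0.77 rad or more), and the key stands released in its stand, collar within 4 mm of the post's top, within 6 mm of the hole's centre, upright within 0.12 rad and at rest (value of joint cam_screw above 0.77 rad and horizontal distance between hex_key and stand below 0.006 m and z of hex_key in the frame of stand below 0.021 m and angle between hex_key's own z axis and vertical below 0.12 rad and linear speed of hex_key below 0.02 m/s); the robot touches nothing.
It fails at once if The key is forced: more than 25 N of contact force (all wedging contacts together) between key and clamp before the key is home in the socket (z of hex_key in the frame of socket_floor above 0.004 m and contact force between hex_key and clamp above 25 N).
It fails at once if The screw is driven clockwise, past 0.4 rad, while the key is not fully home (value of joint cam_screw above 0.4 rad and z of hex_key in the frame of socket_floor above 0.004 m and velocity of joint cam_screw above 0.25 rad/s).
It fails at once if The gripper or arm pushes the clamp with more than 25 N (contact force between the arm and clamp above 25 N).
It fails at once if A bystander is moved by more than 20 mm (distance of any of orange_mug, salt, mustard, garlic_bulb, fish_can from where it was at the start of the episode above 0.02 m).
It also fails if it takes over 72 s, if anything falls off the work surface, if the arm or the gripper's body presses on something with over 40 N, if the wrist force passes 120 N, or if a joint passes its speed limit or range.

## Working session

There is one attempt and no reset: what is moved stays moved. The work goes in short steps, Python scripts to look and compute and a shell command to move; the robot and the scene stay as the last step left them, time stands still between calls to the robot, and variables do not carry over. Pictures are saved under pics/ and viewed, at most 10 in all, crops included, and the job is handed in when it is done.

```bash
mkdir -p pics; ls
python3 - <<'E'
from bench import env
import cv2,numpy as np
s=env.get_state();print(s['time_s'],s['tool_pos'],s['orientation'],s['force'],s['width'],env.grip_depth)
for n in['top','side','wrist']:
    cv2.imwrite(f'pics/{n}0.png',env.snapshot(n));c=env.calibration(n);print(n,c)
E
```

```text
pics
0.0 [257.73365312 568.38417878 199.22758606] [[-9.10696318e-01  4.13074986e-01 -1.12766116e-03]
 [ 4.13076487e-01  9.10694010e-01 -2.05797227e-03]
 [ 1.76857400e-04 -2.33999808e-03 -9.99997247e-01]] [0.26682986 0.52681648 0.0023606 ] 85.05428306064911 -18.700000000000003
top {'K': array([[421.22478866,   0.        , 279.27143706],
       [  0.        , 421.22478866, 212.7001478 ],
       [  0.        ,   0.        ,   1.        ]]), 'R': array([[-1.45149652e-02, -9.99894429e-01,  6.67829920e-04],
       [-9.79886261e-01,  1.40915653e-02, -1.99058640e-01],
       [ 1.99028215e-01, -3.54372661e-03, -9.79987353e-01]]), 't': array([ 83.86034243, 576.06876714, 885.11646351])}
side {'K': array([[446.50539801,   0.        , 280.64122704],
       [  0.        , 446.50539801, 205.24891407],
       [  0.        ,   0.        ,   1.        ]]), 'R': array([[ 0.86461166, -0.50194423,  0.02233082],
       [-0.24042811, -0.45235128, -0.8588205 ],
       [ 0.44118137,  0.73717726, -0.51178969]]), 't': array([-465.2158736 ,  246.55445053,  846.6028904 ])}
wrist {'K': array([[325.1922621 ,   0.        , 284.70844628],
       [  0.        , 325.1922621 , 208.67876514],
       [  0.        ,   0.        ,   1.        ]]), 'hand_eye': array([[ 6.92743947e-04, -9.49281693e-01, -3.14426124e-01,
         7.96196735e+01],
       [ 9.99999437e-01,  9.10244660e-04, -5.44913484e-04,
         3.16040717e-01],
       [ 8.03481095e-04, -3.14425570e-01,  9.49281789e-01,
        -1.72682812e+02],
       [ 0.00000000e+00,  0.00000000e+00,  0.00000000e+00,
         1.00000000e+00]])}
```

View pics/top0.png

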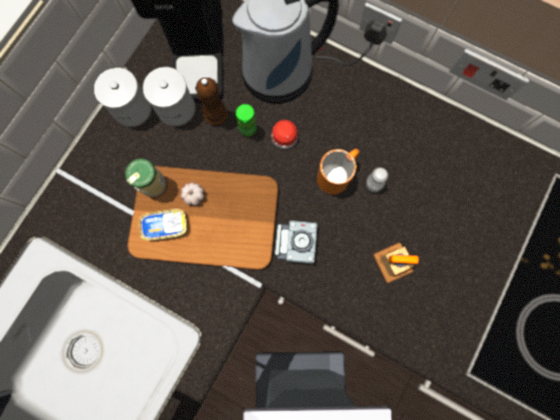

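View pics/side0.png

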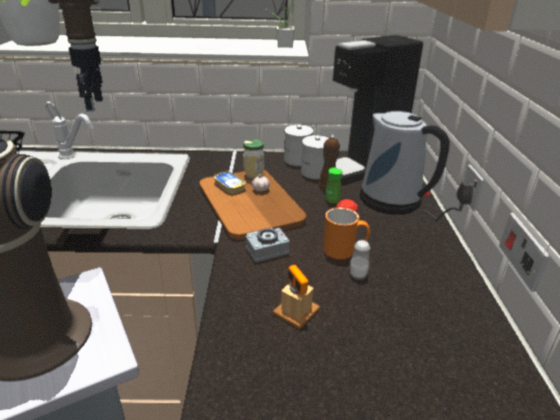

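The top view shows the clamp boss around px (302,241), stand and orange handle around (397,261), mug (337,172), and salt (377,180). The side view confirms the key upright in its stand. I'll zoom in for precision.

```bash
cat > h.py <<'E'
from bench import env
import cv2,numpy as np
def ray(n,u,v,z,s=None):
    c=env.calibration(n);K=c['K']
    a=np.array([(u-K[0,2])/K[0,0],(v-K[1,2])/K[1,1]])
    if n=='wrist':
        r=np.hypot(*a);d=np.r_[a/r*np.sin(r),np.cos(r)]
        H=c['hand_eye'];R=np.array(s['orientation']);d=R@H[:3,:3]@d;o=R@H[:3,3]+s['tool_pos']
    else:
        R=c['R'];o=-R.T@c['t'];d=R.T@np.r_[a,1]
    return o+d*(z-o[2])/d[2]
def crop(img,f,r0,r1,c0,c1,k):
    cv2.imwrite(f,cv2.resize(img[r0:r1,c0:c1],None,fx=k,fy=k,interpolation=cv2.INTER_CUBIC))
E
python3 - <<'E'
from h import *
im=cv2.imread('pics/top0.png');crop(im,'pics/top0c.png',210,290,270,430,5)
hsv=cv2.cvtColor(im,cv2.COLOR_BGR2HSV);m=cv2.inRange(hsv,(8,220,200),(20,255,255));m[:, :380]=0;m[:230]=0;m[290:]=0;m[:,440:]=0
p=np.argwhere(m)[:,::-1];print(len(p),cv2.minAreaRect(p.astype(np.float32)))
print(ray('top',404,259,103),ray('top',302,241,52))
E
```

```text
69 ((404.0, 259.5), (7.0, 26.0), 90.0)
[ 465.90400415 -182.70439217  103.        ] [513.50875648  25.9248396   52.        ]
```

View pics/top0c.png

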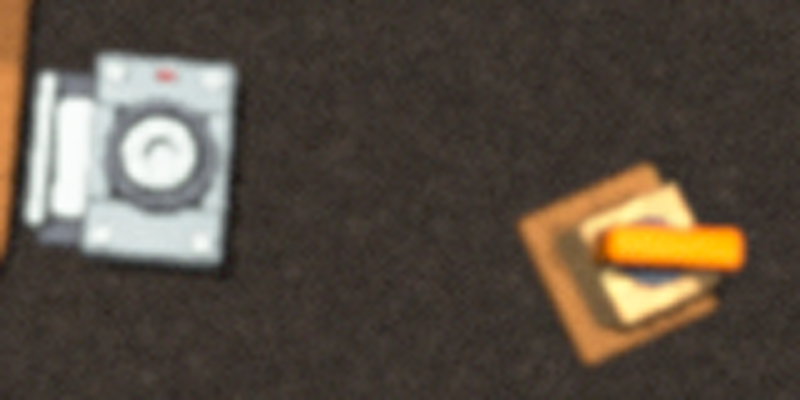

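The crop puts the handle's centre at px (404.4,259.8), nearly along world y, and the boss centre at (302,241). First I'll turn the tool.

```bash
python3 -m crank '[{"jaw":0,"translation":[0,0,0],"roll":0.119},{"jaw":0,"translation":[0,0,0],"roll":0.119},{"jaw":0,"translation":[0,0,0],"roll":0.119},{"jaw":0,"translation":[0,0,0],"roll":0.119},{"jaw":0,"translation":[0,0,0],"roll":0.119}]'; python3 -m crank '[{"jaw":0,"translation":[0,0,0],"roll":0.119},{"jaw":0,"translation":[0,0,0],"roll":0.119},{"jaw":0,"translation":[0,0,0],"roll":0.119},{"jaw":0,"translation":[0,0,0],"roll":0.119},{"jaw":0,"translation":[0,0,0],"roll":0.119}]'
cat >> h.py <<'E'
def go(x,y,z):
    s=env.get_state();R=np.array(s['orientation']);d=R.T@(np.array([x,y,z])-s['tool_pos'])/10
    print('t',s['time_s'],'pos',s['tool_pos'].round(1),'yaw_y',np.degrees(np.arctan2(R[1,1],R[0,1])).round(2),'shift cm',d.round(2),'F',s['force'].round(1),'q',np.round(s['q'],2))
E
python3 -c "
from h import *
go(452,-180,200)"
```

```text
time_s: 0.57
tool_pos: [258.0, 568.8, 199.9]
orientation: [[-0.518, 0.856, -0.001], [0.856, 0.518, -0.001], [-0.001, -0.001, -1.0]]
force: [0.4, -0.0, 0.2]
width: 85.3
grip_force: 0.0
time_s: 0.98
tool_pos: [258.0, 568.8, 199.9]
orientation: [[0.051, 0.999, -0.001], [0.999, -0.051, -0.001], [-0.001, -0.0, -1.0]]
force: [0.8, -0.6, -0.4]
width: 85.4
grip_force: 0.0
t 0.9833 pos [258.  568.8 199.9] yaw_y -2.92 shift cm [-7.380e+01  2.318e+01  5.000e-02] F [ 0.8 -0.6 -0.4] q [1.08 0.31 1.63 0.   1.2  1.13]
```

```bash
python3 -m crank '[{"jaw":0,"translation":[-3.6,1.13,0],"roll":0},{"jaw":0,"translation":[-3.6,1.13,0],"roll":0},{"jaw":0,"translation":[-3.6,1.13,0],"roll":0},{"jaw":0,"translation":[-3.6,1.13,0],"roll":0},{"jaw":0,"translation":[-3.6,1.13,0],"roll":0}]'>/dev/null; python3 -m crank '[{"jaw":0,"translation":[-3.6,1.13,0],"roll":0},{"jaw":0,"translation":[-3.6,1.13,0],"roll":0},{"jaw":0,"translation":[-3.6,1.13,0],"roll":0},{"jaw":0,"translation":[-3.6,1.13,0],"roll":0},{"jaw":0,"translation":[-3.6,1.13,0],"roll":0}]'>/dev/null
python3 -c "
from h import *
go(513,26,200)
cv2.imwrite('pics/w1.png',env.snapshot('wrist'))"
python3 -m crank '[{"jaw":0,"translation":[-3.6,1.13,0],"roll":0},{"jaw":0,"translation":[-3.6,1.13,0],"roll":0},{"jaw":0,"translation":[-3.6,1.13,0],"roll":0},{"jaw":0,"translation":[-3.6,1.13,0],"roll":0},{"jaw":0,"translation":[-3.6,1.13,0],"roll":0}]'>/dev/null; python3 -m crank '[{"jaw":0,"translation":[-3.6,1.13,0],"roll":0},{"jaw":0,"translation":[-3.6,1.13,0],"roll":0},{"jaw":0,"translation":[-3.6,1.13,0],"roll":0},{"jaw":0,"translation":[-3.6,1.13,0],"roll":0},{"jaw":0,"translation":[0,0,0],"roll":0}]'>/dev/null
python3 -c "
from h import *
go(466,-183,100)
cv2.imwrite('pics/w2.png',env.snapshot('wrist'))"
```

```text
t 1.8167 pos [354.7 202.7 200.4] yaw_y -2.54 shift cm [-16.95  16.6    0.04] F [ 1.5 -0.9  0.5] q [ 0.41 -0.13  2.11 -0.    1.16  0.46]
t 2.7 pos [ 443.9 -129.7  201. ] yaw_y -2.88 shift cm [-5.17  2.45 10.13] F [ 1.4 -0.1  0.6] q [-0.38 -0.02  2.   -0.    1.15 -0.32]
```

View pics/w2.png

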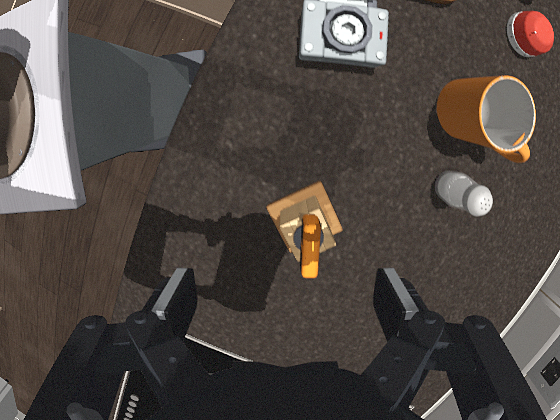

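The wrist view shows the handle from (312,216) to (310,277), the stand foot around (305,218), and the clamp boss at (348,30). I'll crop both for precise pixels.

Run:
```python
from h import *
im=cv2.imread('pics/w2.png')
a=cv2.resize(im[170:290,260:350],None,fx=5,fy=5,interpolation=cv2.INTER_CUBIC)
b=cv2.resize(im[0:70,300:395],None,fx=4,fy=4,interpolation=cv2.INTER_CUBIC)
o=np.zeros((600,800,3),np.uint8);o[:a.shape[0],:450]=a;o[:280,450:450+350]=b[:,:350]
cv2.imwrite('pics/w2c.png',o)
```

```text
(no output)
```

View pics/w2c.png

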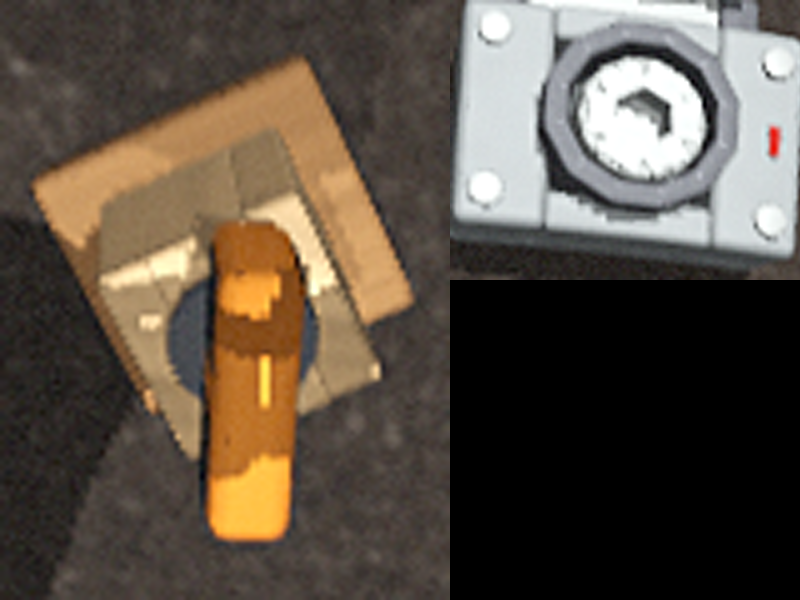

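The crop gives the post-top centre at px (308.4,235), collar (308.6,237.6), handle's far end (309.6,278), and boss centre (347.3,28.8).

Run:
```python
from h import *
s=env.get_state()
for n,u,v,z in[('post',308.4,235,63),('collar',308.6,237.6,69),('hend',309.6,278,103),('hstart',311.2,223.5,103),('boss',347.3,28.8,52)]: print(n,ray('wrist',u,v,z,s).round(1))
print(ray('top',418.6,260,103),ray('top',390.2,259.2,103))
go(466,-180,78)
```

```text
post [ 465.8 -179.    63. ]
collar [ 465.6 -179.4   69. ]
hend [ 463.8 -207.   103. ]
hstart [ 466.3 -150.9  103. ]
boss [512.7  28.9  52. ]
[ 463.38793749 -212.95761063  103.        ] [ 465.90414953 -153.92445216  103.        ]
t 2.75 pos [ 442.6 -126.6  200.5] yaw_y -2.88 shift cm [-5.2   2.6  12.25] F [ 0.2  0.5 -0.3] q [-0.37 -0.02  2.01 -0.    1.15 -0.32]
```

```bash
python3 -m crank '[{"jaw":0,"translation":[-2.8,1.3,2.5],"roll":0},{"jaw":0,"translation":[-2.8,1.3,2.5],"roll":0},{"jaw":0,"translation":[0,0,2],"roll":0},{"jaw":0,"translation":[0,0,0],"roll":0},{"jaw":0,"translation":[0,0,0],"roll":0}]'
python3 -c "
from h import *
go(466.5,-182.3,73)
for i in range(2): cv2.imwrite('pics/w3.png',env.snapshot('wrist'));go(466.5,-182.3,73)"
```

```text
time_s: 3.17
tool_pos: [463.6, -179.0, 129.0]
orientation: [[0.045, 0.999, -0.004], [0.999, -0.045, 0.003], [0.003, -0.005, -1.0]]
force: [-0.2, 0.3, 0.3]
width: 85.2
grip_force: 0.0
t 3.1667 pos [ 463.6 -179.   129. ] yaw_y -2.55 shift cm [-0.33  0.33  5.6 ] F [-0.2  0.3  0.3] q [-0.46  0.15  1.99  0.    1.01 -0.41]
t 3.2167 pos [ 464.8 -179.4  130.4] yaw_y -2.52 shift cm [-0.29  0.19  5.74] F [-0.2  0.1  0.2] q [-0.46  0.15  1.99  0.    1.01 -0.41]
t 3.2667 pos [ 465.7 -179.8  131.4] yaw_y -2.5 shift cm [-0.24  0.09  5.84] F [ 0.1 -0.2 -0.2] q [-0.46  0.15  1.98  0.    1.01 -0.41]
```

```bash
python3 -m crank '[{"jaw":0,"translation":[-0.25,0.05,1.8],"roll":0},{"jaw":0,"translation":[0,0,1.8],"roll":0},{"jaw":0,"translation":[0,0,1.3],"roll":0},{"jaw":0,"translation":[0,0,0.6],"roll":0},{"jaw":0,"translation":[0,0,0],"roll":0}]'
python3 -m crank '[{"jaw":0,"translation":[0,0,0],"roll":0},{"jaw":0,"translation":[0,0,0],"roll":0}]'
python3 -c "
from h import *
go(466.5,-182.3,73)
cv2.imwrite('pics/w4.png',env.snapshot('wrist'))"
```

```text
time_s: 3.68
tool_pos: [465.4, -182.4, 75.5]
orientation: [[0.044, 0.999, -0.001], [0.999, -0.044, 0.0], [0.0, -0.001, -1.0]]
force: [-0.0, -0.1, -0.3]
width: 85.2
grip_force: 0.0
time_s: 3.85
tool_pos: [467.0, -183.7, 77.0]
orientation: [[0.044, 0.999, 0.003], [0.999, -0.044, -0.001], [-0.001, 0.003, -1.0]]
force: [-0.1, -0.7, -0.5]
width: 85.4
grip_force: 0.0
t 3.85 pos [ 467.  -183.7   77. ] yaw_y -2.55 shift cm [ 0.13 -0.06  0.4 ] F [-0.1 -0.7 -0.5] q [-0.46  0.23  2.01  0.    0.89 -0.42]
```

View pics/w4.png

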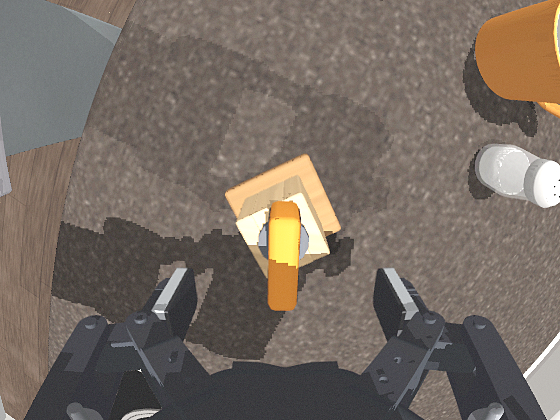

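The wrist view has the handle at u≈284, centred between the pads at (178…398). Closing.

```bash
python3 -m crank '[{"jaw":0,"translation":[0.1,-0.05,0.4],"roll":0},{"jaw":0.5,"translation":[0,0,0],"roll":0},{"jaw":1,"translation":[0,0,0],"roll":0},{"jaw":1,"translation":[0,0,0],"roll":0},{"jaw":1,"translation":[0,0,0],"roll":0}]'
python3 -m crank '[{"jaw":1,"translation":[0,0,0],"roll":0},{"jaw":1,"translation":[0,0,0],"roll":0},{"jaw":1,"translation":[0,0,0],"roll":0},{"jaw":1,"translation":[0,0,0],"roll":0},{"jaw":1,"translation":[0,0,0],"roll":0}]'
python3 -m crank '[{"jaw":1,"translation":[0,0,0],"roll":0},{"jaw":1,"translation":[0,0,0],"roll":0}]'
```

```text
time_s: 4.32
tool_pos: [465.3, -182.5, 71.5]
orientation: [[0.045, 0.999, 0.0], [0.999, -0.045, -0.0], [-0.0, 0.0, -1.0]]
force: [0.7, 0.2, 0.6]
width: 38.8
grip_force: 0.0
time_s: 4.73
tool_pos: [465.6, -182.5, 71.7]
orientation: [[0.045, 0.999, 0.001], [0.999, -0.045, -0.0], [-0.0, 0.001, -1.0]]
force: [1.0, 0.4, 2.0]
width: 11.2
grip_force: 58.6
time_s: 4.9
tool_pos: [465.6, -182.5, 71.7]
orientation: [[0.045, 0.999, 0.001], [0.999, -0.045, -0.0], [-0.0, 0.001, -1.0]]
force: [0.3, 0.4, 1.8]
width: 11.0
grip_force: 58.8
```

```bash
python3 -m crank '[{"jaw":1,"translation":[0,0,-0.8],"roll":0},{"jaw":1,"translation":[0,0,-1.5],"roll":0},{"jaw":1,"translation":[0,0,-2],"roll":0},{"jaw":1,"translation":[0,0,-2.2],"roll":0},{"jaw":1,"translation":[0,0,-1.5],"roll":0}]'
python3 -m crank '[{"jaw":1,"translation":[0,0,0],"roll":0},{"jaw":1,"translation":[0,0,0],"roll":0}]'
python3 -c "
from h import *
go(513.8,-45,150)"
```

```text
time_s: 5.32
tool_pos: [465.5, -182.6, 153.2]
orientation: [[0.045, 0.999, 0.001], [0.999, -0.045, -0.001], [-0.0, 0.001, -1.0]]
force: [0.4, 0.4, -1.0]
width: 11.1
grip_force: 58.6
time_s: 5.48
tool_pos: [465.6, -182.6, 152.2]
orientation: [[0.045, 0.999, 0.001], [0.999, -0.045, -0.001], [-0.001, 0.002, -1.0]]
force: [-0.9, 0.1, -1.1]
width: 10.8
grip_force: 58.6
t 5.4833 pos [ 465.6 -182.6  152.2] yaw_y -2.58 shift cm [13.97  4.19  0.21] F [-0.9  0.1 -1.1] q [-0.46  0.12  1.97 -0.    1.05 -0.42]
```

```bash
python3 -m crank '[{"jaw":1,"translation":[2.8,0.84,0],"roll":0},{"jaw":1,"translation":[2.8,0.84,0],"roll":0},{"jaw":1,"translation":[2.8,0.84,0],"roll":0},{"jaw":1,"translation":[2.8,0.84,0],"roll":0},{"jaw":1,"translation":[2.8,0.84,0],"roll":0}]'>/dev/null
python3 -m crank '[{"jaw":1,"translation":[0,0,0],"roll":0},{"jaw":1,"translation":[0,0,0],"roll":0},{"jaw":1,"translation":[0,0,0],"roll":0},{"jaw":1,"translation":[0,0,0],"roll":0}]'
python3 -c "
from h import *
go(513.8,25.8,120)
im=env.snapshot('wrist');cv2.imwrite('pics/w5.png',im)
s=env.get_state();go(513.8,25.8,120)
c=env.calibration('wrist');H=c['hand_eye'];R=s['orientation'];p=np.linalg.inv(H)@np.r_[R.T@(np.array([513.8,25.8,46])-s['tool_pos']),1];p=p[:3]
th=np.arctan2(np.hypot(p[0],p[1]),p[2]);e=c['K'][0,0]*th*p[:2]/np.hypot(*p[:2])+c['K'][:2,2];print(e)
u,v=e.astype(int);a=cv2.resize(im[v-45:v+45,u-60:u+60],None,fx=4.4,fy=4.4,interpolation=cv2.INTER_CUBIC)
b=im[:200,:200]
o=np.zeros((600,800,3),np.uint8);o[:396,:528]=a
o[400:600,:267]=cv2.resize(im,(267,200));cv2.imwrite('pics/w5c.png',o);print(u-60,v-45)"
```

```text
time_s: 6.23
tool_pos: [512.4, -45.1, 150.4]
orientation: [[0.046, 0.999, -0.002], [0.999, -0.046, -0.0], [-0.0, -0.002, -1.0]]
force: [0.0, -0.6, -1.2]
width: 10.6
grip_force: 58.6
t 6.2333 pos [512.4 -45.1 150.4] yaw_y -2.62 shift cm [ 7.09 -0.18  3.04] F [ 0.  -0.6 -1.2] q [-0.17  0.15  1.93 -0.    1.06 -0.13]
t 6.2833 pos [512.7 -45.3 150.7] yaw_y -2.65 shift cm [ 7.11 -0.21  3.07] F [ 0.8 -0.5 -1.5] q [-0.17  0.15  1.93 -0.    1.06 -0.13]
[280.99193986 115.63415641]
220 70
```

View pics/w5c.png

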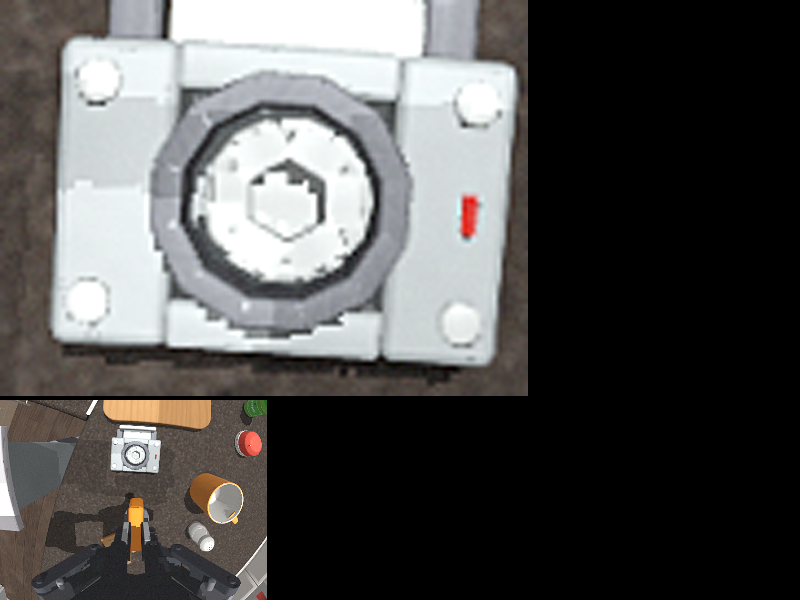

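The socket's hex is clearly visible: crop centre (288,200), vertices up/down, flats left/right. So the key's yaw already matches within a degree or two. The boss ring centre is crop (281,203).

```bash
python3 -c "
from h import *
s=env.get_state();s['tool_pos']=np.array([512.4,-45.1,150.4])
P=lambda x,y,z:ray('wrist',220+x/4.4,70+y/4.4,z,s)
print('sock',P(288,200,46),'boss',P(281,203,52),'head',P(284,198,46))
for a,b in[((287,160),(289,240)),((249,180),(250,222)),((327,178),(325,220))]:
  d=P(*b,46)-P(*a,46);print(np.degrees(np.arctan2(-d[0],-d[1])),np.hypot(*d[:2]))
# key in hand: collar & handle
im=cv2.imread('pics/w5.png');hsv=cv2.cvtColor(im,cv2.COLOR_BGR2HSV);m=cv2.inRange(hsv,(8,150,100),(20,255,255));m[:150]=0;m[:,:240]=0;m[:,330:]=0
p=np.argwhere(m)[:,::-1];print(len(p),p.min(0),p.max(0),cv2.minAreaRect(p.astype(np.float32)))
go(514,26,115)
"
```

```text
sock [517.28557255  25.97895531  46.        ] boss [515.95616885  25.6729496   52.        ] head [516.53962192  26.40092635  46.        ]
1.1834249721762176 15.517572966067585
1.4481279848594915 8.147531037131996
5.089745434751239 8.153908777069143
2851 [269 205] [301 317] ((285.0, 261.0), (112.0, 32.0), 90.0)
t 6.2833 pos [512.7 -45.3 150.7] yaw_y -2.65 shift cm [ 7.13 -0.19  3.57] F [ 0.8 -0.5 -1.5] q [-0.17  0.15  1.93 -0.    1.06 -0.13]
```

```bash
python3 -m crank '[{"jaw":1,"translation":[2.4,0.01,0],"roll":0},{"jaw":1,"translation":[2.4,0,0],"roll":0},{"jaw":1,"translation":[2.32,0,0],"roll":0},{"jaw":1,"translation":[0,0,1.9],"roll":0},{"jaw":1,"translation":[0,0,1.9],"roll":0}]'>/dev/null
python3 -m crank '[{"jaw":1,"translation":[0,0,0],"roll":0},{"jaw":1,"translation":[0,0,0],"roll":0},{"jaw":1,"translation":[0,0,0],"roll":0},{"jaw":1,"translation":[0,0,0],"roll":0}]'
python3 -c "
from h import *
go(516,25.9,101)
im=env.snapshot('side');crop(im,'pics/s6.png',190,270,220,320,6);go(516,25.9,101)"
```

```text
time_s: 7.03
tool_pos: [518.0, 26.0, 114.7]
orientation: [[0.046, 0.999, 0.002], [0.999, -0.046, -0.0], [-0.0, 0.002, -1.0]]
force: [0.3, 0.6, -0.7]
width: 10.6
grip_force: 58.8
t 7.0333 pos [518.   26.  114.7] yaw_y -2.64 shift cm [-0.02 -0.2   1.37] F [ 0.3  0.6 -0.7] q [-0.03  0.21  1.95 -0.    0.98  0.01]
t 7.0833 pos [518.   26.1 114.8] yaw_y -2.64 shift cm [-0.03 -0.2   1.38] F [-0.4  0.5 -0.6] q [-0.03  0.21  1.95 -0.    0.98  0.01]
```

View pics/s6.png

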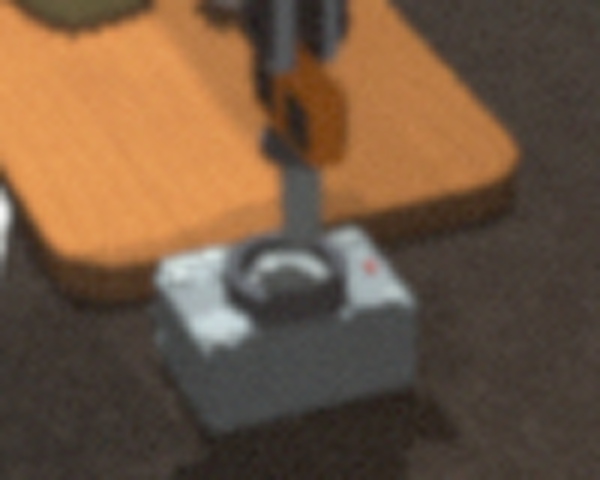

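The side view shows the key hanging upright above the boss. Correct 2 mm and ease down.

```bash
python3 -m crank '[{"jaw":1,"translation":[0,-0.2,0],"roll":0},{"jaw":1,"translation":[0,0,0.5],"roll":0},{"jaw":1,"translation":[0,0,0.4],"roll":0},{"jaw":1,"translation":[0,0,0.2],"roll":0},{"jaw":1,"translation":[0,0,0],"roll":0}]'
for i in 1 2 ; do python3 -m crank '[{"jaw":1,"translation":[0,0,0.1],"roll":0},{"jaw":1,"translation":[0,0,0],"roll":0},{"jaw":1,"translation":[0,0,0],"roll":0}]' | grep -E "pos|force: \["; done
python3 -c "
from h import *
go(516,25.9,101)"
```

```text
time_s: 7.5
tool_pos: [514.0, 26.8, 101.6]
orientation: [[0.045, 0.999, -0.002], [0.999, -0.045, 0.0], [-0.0, -0.002, -1.0]]
force: [-0.3, 0.3, -0.3]
width: 10.8
grip_force: 58.7
tool_pos: [514.9, 26.8, 101.4]
force: [0.5, 0.3, -1.0]
tool_pos: [514.9, 26.8, 100.5]
force: [0.3, 0.1, -1.0]
t 8.0 pos [514.9  26.8 100.5] yaw_y -2.58 shift cm [-0.09  0.12 -0.05] F [ 0.3  0.1 -1. ] q [-0.03  0.22  1.97  0.    0.95  0.01]
```

```bash
python3 -m crank '[{"jaw":1,"translation":[-0.08,0.1,0],"roll":0},{"jaw":1,"translation":[0,0,0.1],"roll":0},{"jaw":1,"translation":[0,0,0],"roll":0},{"jaw":1,"translation":[0,0,0],"roll":0}]' | grep -E "pos|force: \["
python3 -m crank '[{"jaw":1,"translation":[0,0,0.1],"roll":0},{"jaw":1,"translation":[0,0,0],"roll":0},{"jaw":1,"translation":[0,0,0],"roll":0}]' | grep -E "pos|force: \["
python3 -m crank '[{"jaw":1,"translation":[0,0,0.1],"roll":0},{"jaw":1,"translation":[0,0,0],"roll":0},{"jaw":1,"translation":[0,0,0],"roll":0}]' | grep -E "pos|force: \["
```

```text
tool_pos: [516.1, 25.9, 99.7]
force: [0.2, -0.7, 0.1]
tool_pos: [515.6, 26.0, 98.3]
force: [0.5, -0.3, -1.2]
tool_pos: [515.6, 26.0, 97.3]
force: [-0.4, 0.3, 0.2]
```

```bash
python3 -m crank '[{"jaw":1,"translation":[0,0,0.05],"roll":0},{"jaw":1,"translation":[0,0,0],"roll":0},{"jaw":1,"translation":[0,0,0],"roll":0}]' | grep -E "pos|force: \["
python3 -m crank '[{"jaw":1,"translation":[0,0,0.05],"roll":0},{"jaw":1,"translation":[0,0,0],"roll":0},{"jaw":1,"translation":[0,0,0],"roll":0}]' | grep -E "pos|force: \["
python3 -m crank '[{"jaw":1,"translation":[0,0,0.05],"roll":0},{"jaw":1,"translation":[0,0,0],"roll":0},{"jaw":1,"translation":[0,0,0],"roll":0}]' | grep -E "pos|force: \["
python3 -c "from h import *;print(env.get_state()['moment'])"
```

```text
tool_pos: [515.8, 26.0, 97.0]
force: [0.3, -0.2, 0.6]
tool_pos: [515.9, 26.0, 96.6]
force: [-0.9, -0.3, 0.2]
tool_pos: [516.2, 26.0, 96.3]
force: [-0.4, 0.7, 2.7]
[ 0.14537026  0.14588599 -0.0132576 ]
```

```bash
python3 -m crank '[{"jaw":1,"translation":[0,0,0.04],"roll":0},{"jaw":1,"translation":[0,0,0],"roll":0},{"jaw":1,"translation":[0,0,0],"roll":0}]' | grep -E "pos|force: \["
python3 -c "from h import *;print(env.get_state()['moment'])"
python3 -m crank '[{"jaw":1,"translation":[0,0,0.04],"roll":0},{"jaw":1,"translation":[0,0,0],"roll":0},{"jaw":1,"translation":[0,0,0],"roll":0}]' | grep -E "pos|force: \["
python3 -m crank '[{"jaw":1,"translation":[0,0,0],"roll":0},{"jaw":1,"translation":[0,0,0],"roll":0},{"jaw":1,"translation":[0,0,0],"roll":0}]' | grep -E "pos|force: \["
python3 -c "from h import *;print(env.get_state()['moment'])"
```

```text
tool_pos: [516.4, 26.0, 96.1]
force: [-1.0, 0.2, 4.6]
[0.13374114 0.14708661 0.04076755]
tool_pos: [516.6, 26.0, 96.0]
force: [-0.9, 1.1, 7.3]
tool_pos: [516.6, 26.0, 96.0]
force: [-1.0, 0.2, 6.2]
[ 0.17449548  0.20599127 -0.03249472]
```

```bash
python3 -m crank '[{"jaw":1,"translation":[0,-0.05,0],"roll":0},{"jaw":1,"translation":[0,0,0],"roll":0},{"jaw":1,"translation":[0,0,0],"roll":0}]' | grep -E "pos|force: \["
python3 -m crank '[{"jaw":1,"translation":[0,-0.05,0],"roll":0},{"jaw":1,"translation":[0,0,0],"roll":0},{"jaw":1,"translation":[0,0,0],"roll":0}]' | grep -E "pos|force: \["
python3 -m crank '[{"jaw":1,"translation":[0,-0.05,0],"roll":0},{"jaw":1,"translation":[0,0,0],"roll":0},{"jaw":1,"translation":[0,0,0],"roll":0}]' | grep -E "pos|force: \["
python3 -m crank '[{"jaw":1,"translation":[0,-0.05,0],"roll":0},{"jaw":1,"translation":[0,0,0],"roll":0},{"jaw":1,"translation":[0,0,0],"roll":0}]' | grep -E "pos|force: \["
python3 -c "from h import *;print(env.get_state()['moment'])"
```

```text
tool_pos: [516.2, 26.0, 96.0]
force: [-1.3, 1.0, 5.3]
tool_pos: [515.7, 26.0, 96.0]
force: [0.4, 0.8, 5.9]
tool_pos: [515.3, 26.0, 96.0]
force: [-0.7, 0.4, 5.2]
tool_pos: [514.9, 26.0, 96.0]
force: [-0.1, 1.7, 5.3]
[ 0.1639834  -0.01811713  0.02315545]
```

```bash
python3 -m crank '[{"jaw":1,"translation":[0.05,0,0],"roll":0},{"jaw":1,"translation":[0,0,0],"roll":0},{"jaw":1,"translation":[0,0,0],"roll":0}]' | grep -E "pos|force: \["
python3 -m crank '[{"jaw":1,"translation":[0.05,0,0],"roll":0},{"jaw":1,"translation":[0,0,0],"roll":0},{"jaw":1,"translation":[0,0,0],"roll":0}]' | grep -E "pos|force: \["
python3 -m crank '[{"jaw":1,"translation":[0.05,0,0],"roll":0},{"jaw":1,"translation":[0,0,0],"roll":0},{"jaw":1,"translation":[0,0,0],"roll":0}]' | grep -E "pos|force: \["
python3 -m crank '[{"jaw":1,"translation":[0.05,0,0],"roll":0},{"jaw":1,"translation":[0,0,0],"roll":0},{"jaw":1,"translation":[0,0,0],"roll":0}]' | grep -E "pos|force: \["
python3 -c "from h import *;print(env.get_state()['moment'],env.get_state()['force'])"
```

```text
tool_pos: [515.0, 26.5, 96.0]
force: [-0.8, 0.6, 5.7]
tool_pos: [514.9, 27.0, 95.9]
force: [-0.2, -0.2, 6.2]
tool_pos: [514.9, 27.5, 95.9]
force: [-0.2, -0.2, 5.9]
tool_pos: [515.0, 27.9, 95.9]
force: [-0.6, 0.7, 5.4]
[ 0.14017633  0.07544176 -0.03375082] [-0.64693746  0.69345687  5.36930894]
```

```bash
g(){ grep -E "pos|force: \[" | tr '\n' ' '; echo; }
python3 -m crank '[{"jaw":1,"translation":[-0.08,0.08,0],"roll":0},{"jaw":1,"translation":[-0.08,0.08,0],"roll":0},{"jaw":1,"translation":[0,0,0],"roll":0}]' |g
python3 -m crank '[{"jaw":1,"translation":[0,0.06,0],"roll":0},{"jaw":1,"translation":[0,0,0],"roll":0}]' |g
python3 -m crank '[{"jaw":1,"translation":[0,0.06,0],"roll":0},{"jaw":1,"translation":[0,0,0],"roll":0}]' |g
python3 -m crank '[{"jaw":1,"translation":[0,0.06,0],"roll":0},{"jaw":1,"translation":[0,0,0],"roll":0}]' |g
python3 -m crank '[{"jaw":1,"translation":[0,0.06,0],"roll":0},{"jaw":1,"translation":[0,0,0],"roll":0},{"jaw":1,"translation":[0,0,0],"roll":0}]' |g
```

```text
tool_pos: [516.4, 26.3, 96.0] force: [0.3, 0.6, 6.0] 
tool_pos: [516.8, 26.3, 96.0] force: [-0.9, 1.1, 5.9] 
tool_pos: [517.3, 26.3, 95.9] force: [-1.7, 0.7, 6.9] 
tool_pos: [517.8, 26.3, 96.0] force: [-1.0, 0.8, 7.5] 
tool_pos: [518.2, 26.3, 95.9] force: [-1.1, 0.6, 6.9]
```

```bash
g(){ grep -E "pos|force: \[" | tr '\n' ' '; echo; }
python3 -m crank '[{"jaw":1,"translation":[0,0.06,0],"roll":0},{"jaw":1,"translation":[0,0,0],"roll":0}]' |g
python3 -m crank '[{"jaw":1,"translation":[0,0.06,0],"roll":0},{"jaw":1,"translation":[0,0,0],"roll":0}]' |g
python3 -m crank '[{"jaw":1,"translation":[0,0.06,0],"roll":0},{"jaw":1,"translation":[0,0,0],"roll":0}]' |g
python3 -m crank '[{"jaw":1,"translation":[0,0.04,0],"roll":0},{"jaw":1,"translation":[0,0,0],"roll":0},{"jaw":1,"translation":[0,0,0],"roll":0}]' |g
```

```text
tool_pos: [518.6, 26.2, 95.8] force: [-0.8, 0.4, 6.6] 
tool_pos: [519.2, 26.2, 95.8] force: [-1.1, 1.5, 6.2] 
tool_pos: [519.6, 26.2, 95.8] force: [-1.9, -0.1, 7.0] 
tool_pos: [519.9, 26.2, 95.8] force: [-2.0, 0.7, 7.9]
```

Run:
```python
from h import *
cv2.imwrite('pics/w7.png',env.snapshot('wrist'))
c=env.calibration('wrist');Hi=np.linalg.inv(c['hand_eye'])
def pr(p):
    p=(Hi@np.r_[p,1])[:3];r=np.hypot(p[0],p[1]);return (c['K'][0,0]*np.arctan2(r,p[2])*p[:2]/r+c['K'][:2,2]).round(1)
for off in(54.7,50.):
    print(off,[pr([28,y,off-86]) for y in(-8,8)],[pr([28,y,off-52]) for y in(-8,8)], 'collar +x edge',pr([16,0,off-52]))
for f in('w5','w7'):
    im=cv2.imread(f'pics/{f}.png')
    print(f);
    for v in range(190,262,4): print(v,[tuple(int(k) for k in im[v,u]) for u in(277,285,293)], end=' ')
    hsv=cv2.cvtColor(im,cv2.COLOR_BGR2HSV);m=cv2.inRange(hsv,(5,140,60),(22,255,255))
    for v in range(200,270,6):
        q=np.where(m[v,240:330])[0]+240; print(v,(q.min(),q.max()) if len(q) else None)
    cv2.imwrite(f'pics/{f}k.png',im)
a,b=[cv2.resize(cv2.imread(f'pics/{f}.png')[150:270,235:335],None,fx=4,fy=5-1,interpolation=cv2.INTER_CUBIC) for f in('w5','w7')]
cv2.imwrite('pics/cmp.png',np.hstack([a,b]))
```

```text
54.7 [array([265. , 220.2]), array([299.5, 220.3])] [array([268.5, 199.2]), array([296.9, 199.2])] collar +x edge [282.7 219.2]
50.0 [array([264.4, 223.9]), array([299.9, 223.9])] [array([268.1, 201.7]), array([297.2, 201.7])] collar +x edge [282.7 222.1]
w5
190 [(66, 70, 81), (65, 69, 78), (61, 70, 79)] 194 [(62, 68, 78), (61, 68, 79), (76, 78, 86)] 198 [(33, 32, 41), (74, 78, 88), (74, 82, 90)] 202 [(32, 40, 38), (75, 78, 88), (60, 67, 70)] 206 [(35, 82, 140), (40, 111, 184), (41, 108, 187)] 210 [(36, 104, 177), (49, 118, 189), (31, 110, 185)] 214 [(41, 112, 185), (43, 115, 190), (46, 116, 190)] 218 [(40, 116, 190), (40, 115, 194), (40, 119, 196)] 222 [(51, 125, 204), (44, 120, 197), (41, 118, 197)] 226 [(66, 183, 255), (71, 185, 255), (74, 185, 255)] 230 [(70, 188, 255), (75, 193, 255), (78, 193, 255)] 234 [(76, 196, 255), (75, 196, 255), (83, 201, 255)] 238 [(73, 193, 255), (77, 196, 255), (83, 202, 255)] 242 [(73, 194, 255), (79, 197, 255), (82, 200, 255)] 246 [(77, 195, 255), (76, 196, 255), (77, 198, 255)] 250 [(77, 194, 255), (74, 194, 255), (83, 200, 255)] 254 [(74, 194, 255
[... 1142 characters left out ...]
05, 255), (85, 208, 255), (88, 210, 255)] 242 [(87, 207, 255), (84, 209, 255), (88, 211, 255)] 246 [(80, 203, 255), (81, 206, 255), (83, 209, 255)] 250 [(77, 204, 255), (78, 205, 255), (88, 212, 255)] 254 [(79, 205, 255), (86, 209, 255), (87, 210, 255)] 258 [(78, 205, 255), (84, 208, 255), (83, 213, 255)] 200 None
206 (np.int64(274), np.int64(292))
212 (np.int64(270), np.int64(297))
218 (np.int64(270), np.int64(299))
224 (np.int64(270), np.int64(301))
230 (np.int64(269), np.int64(302))
236 (np.int64(269), np.int64(301))
242 (np.int64(269), np.int64(301))
248 (np.int64(270), np.int64(301))
254 (np.int64(269), np.int64(301))
260 (np.int64(274), np.int64(295))
266 (np.int64(274), np.int64(295))
```

View pics/cmp.png

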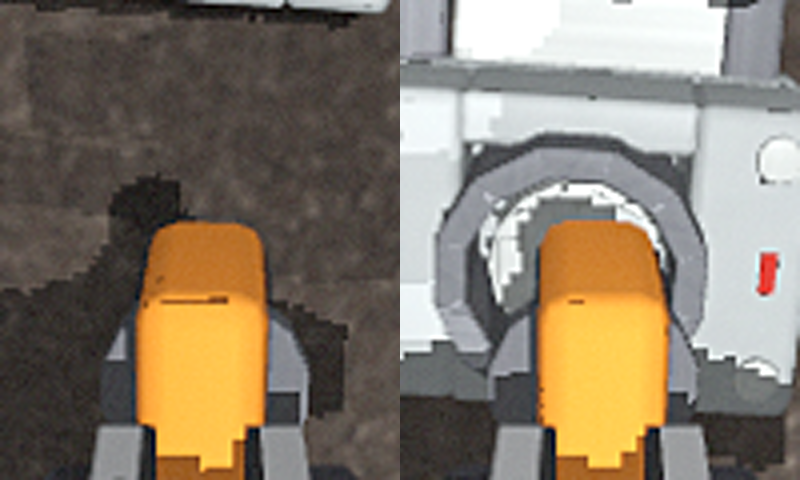

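The images (left: in air, right: now) show the key tilting, with the tip lagging −x: so the tip is in the socket against its wall. The handle end sits at v=225 instead of the predicted 220, so the key lies about 2.5 mm towards −x of the tool in the grip, and the true target y should be about 28.5.

```bash
g(){ grep -E "pos|force: \[" | tr '\n' ' '; echo; }
python3 -c "
from h import *
s=env.get_state();b=ray('wrist',277.8,217.7,52,s);print('boss w7',b, 'sock->',b+[1.33,.31,0],'TCP target',b+[1.33-1.2,.31+2.6,0])"
python3 -m crank '[{"jaw":1,"translation":[0,-0.1,-0.05],"roll":0},{"jaw":1,"translation":[0,-0.1,0],"roll":0},{"jaw":1,"translation":[0,-0.1,0],"roll":0},{"jaw":1,"translation":[0,-0.1,0],"roll":0},{"jaw":1,"translation":[0,0,0],"roll":0}]' |g
python3 -m crank '[{"jaw":1,"translation":[0.1,0,0],"roll":0},{"jaw":1,"translation":[0.1,0,0],"roll":0},{"jaw":1,"translation":[0,0,0],"roll":0},{"jaw":1,"translation":[0,0,0],"roll":0}]' |g
```

```text
boss w7 [516.28418185  28.36450714  52.        ] sock-> [517.61418185  28.67450714  52.        ] TCP target [516.41418185  31.27450714  52.        ]
tool_pos: [516.2, 26.3, 95.9] force: [-1.5, 1.4, 5.7] 
tool_pos: [516.3, 28.4, 95.8] force: [-1.2, -0.6, 4.6]
```

```bash
g(){ grep -E "pos|force: \[" | tr '\n' ' '; echo; }
python3 -m crank '[{"jaw":1,"translation":[0.05,0,0.05],"roll":0},{"jaw":1,"translation":[0,0,0],"roll":0}]' |g
python3 -m crank '[{"jaw":1,"translation":[0.05,0,0],"roll":0},{"jaw":1,"translation":[0,0,0],"roll":0}]' |g
python3 -m crank '[{"jaw":1,"translation":[0.05,0,0],"roll":0},{"jaw":1,"translation":[0,0,0],"roll":0}]' |g
python3 -m crank '[{"jaw":1,"translation":[0.05,0,0],"roll":0},{"jaw":1,"translation":[0,0,0],"roll":0}]' |g
python3 -m crank '[{"jaw":1,"translation":[0.05,0,0],"roll":0},{"jaw":1,"translation":[0,0,0],"roll":0}]' |g
python3 -m crank '[{"jaw":1,"translation":[0.05,0,0],"roll":0},{"jaw":1,"translation":[0,0,0],"roll":0}]' |g
```

```text
tool_pos: [516.7, 28.8, 95.6] force: [-0.6, 0.6, 6.4] 
tool_pos: [516.6, 29.3, 95.6] force: [-1.2, 0.1, 6.4] 
tool_pos: [516.6, 29.8, 95.6] force: [-1.4, 0.0, 6.5] 
tool_pos: [516.6, 30.2, 95.5] force: [-1.3, 0.0, 6.0] 
tool_pos: [516.6, 30.7, 95.5] force: [-0.7, 0.5, 5.9] 
tool_pos: [516.6, 31.2, 95.4] force: [-1.6, -0.1, 5.3]
```

```bash
g(){ grep -E "pos|force: \[" | tr '\n' ' '; echo; }
python3 -m crank '[{"jaw":1,"translation":[0,-0.05,0],"roll":0},{"jaw":1,"translation":[0,0,0],"roll":0}]' |g
python3 -m crank '[{"jaw":1,"translation":[0,-0.05,0],"roll":0},{"jaw":1,"translation":[0,0,0],"roll":0}]' |g
python3 -m crank '[{"jaw":1,"translation":[0,-0.05,0],"roll":0},{"jaw":1,"translation":[0,0,0],"roll":0}]' |g
python3 -m crank '[{"jaw":1,"translation":[0.05,0,0],"roll":0},{"jaw":1,"translation":[0,0,0],"roll":0}]' |g
python3 -m crank '[{"jaw":1,"translation":[0.05,0,0],"roll":0},{"jaw":1,"translation":[0,0,0],"roll":0}]' |g
python3 -m crank '[{"jaw":1,"translation":[0.05,0,0],"roll":0},{"jaw":1,"translation":[0,0,0],"roll":0}]' |g
python3 -c "from h import *;s=env.get_state();print(s['moment'],s['time_s'])"
```

```text
tool_pos: [516.1, 31.2, 95.4] force: [-0.1, 0.1, 5.3] 
tool_pos: [515.7, 31.2, 95.4] force: [-0.9, -0.2, 6.2] 
tool_pos: [515.3, 31.2, 95.4] force: [-0.3, 0.3, 4.8] 
tool_pos: [515.3, 31.7, 95.4] force: [-0.2, -0.5, 4.4] 
tool_pos: [515.1, 32.3, 95.3] force: [-0.1, -0.1, 4.1] 
tool_pos: [513.8, 32.8, 94.1] force: [0.0, -0.5, -1.0] 
[-0.12799875 -0.05888214  0.0340463 ] 16.8833
```

It dropped: Fz fell to the free value. Continue down gently.

```bash
g(){ grep -E "pos|force: \[" | tr '\n' ' '; echo; }
python3 -m crank '[{"jaw":1,"translation":[0,0,0.05],"roll":0},{"jaw":1,"translation":[0,0,0],"roll":0},{"jaw":1,"translation":[0,0,0],"roll":0}]' |g
python3 -m crank '[{"jaw":1,"translation":[0,0,0.08],"roll":0},{"jaw":1,"translation":[0,0,0],"roll":0},{"jaw":1,"translation":[0,0,0],"roll":0}]' |g
python3 -m crank '[{"jaw":1,"translation":[0,0,0.08],"roll":0},{"jaw":1,"translation":[0,0,0],"roll":0},{"jaw":1,"translation":[0,0,0],"roll":0}]' |g
python3 -c "from h import *;s=env.get_state();print(s['moment'],s['time_s'])"
```

```text
tool_pos: [514.0, 32.9, 93.9] force: [0.1, -0.3, -1.1] 
tool_pos: [514.5, 32.9, 93.6] force: [-0.2, -0.6, -0.9] 
tool_pos: [514.7, 32.9, 93.0] force: [-0.8, -0.3, 0.0] 
[-0.1276149   0.07170406 -0.00512892] 17.6333
```

```bash
g(){ grep -E "pos|force: \[" | tr '\n' ' '; echo; }
python3 -m crank '[{"jaw":1,"translation":[0,0,0.06],"roll":0},{"jaw":1,"translation":[0,0,0],"roll":0},{"jaw":1,"translation":[0,0,0],"roll":0}]' |g
python3 -m crank '[{"jaw":1,"translation":[0,0,0.06],"roll":0},{"jaw":1,"translation":[0,0,0],"roll":0},{"jaw":1,"translation":[0,0,0],"roll":0}]' |g
python3 -c "from h import *;s=env.get_state();print(s['moment'],s['time_s'])
im=env.snapshot('wrist');cv2.imwrite('pics/w8.png',im);hsv=cv2.cvtColor(im,cv2.COLOR_BGR2HSV);m=cv2.inRange(hsv,(5,140,60),(22,255,255))
for v in range(200,230,2):
  q=np.where(m[v,240:330])[0]+240; print(v,(q.min(),q.max()) if len(q) else None,im[v,285])"
```

```text
tool_pos: [514.8, 32.9, 92.5] force: [-1.4, -1.1, -0.4] 
tool_pos: [514.8, 32.9, 91.8] force: [-0.5, -1.1, -0.7] 
[-0.08932955  0.0503421  -0.00844741] 18.1333
200 None [163 154 150]
202 None [92 84 82]
204 None [66 64 57]
206 None [142 130 118]
208 (np.int64(276), np.int64(294)) [ 45 118 190]
210 (np.int64(274), np.int64(298)) [ 45 115 190]
212 (np.int64(273), np.int64(298)) [ 42 117 192]
214 (np.int64(272), np.int64(299)) [ 46 118 195]
216 (np.int64(272), np.int64(300)) [ 53 127 199]
218 (np.int64(271), np.int64(300)) [ 46 124 199]
220 (np.int64(271), np.int64(300)) [ 49 121 198]
222 (np.int64(270), np.int64(301)) [ 48 133 215]
224 (np.int64(270), np.int64(301)) [ 69 172 255]
226 (np.int64(270), np.int64(300)) [ 79 196 255]
228 (np.int64(269), np.int64(301)) [ 80 201 255]
```

Going in, but the handle shows a slight lean (tip lagging −y). I'll ease −y while descending.

```bash
g(){ grep -E "pos|force: \[" | tr '\n' ' '; echo; }
python3 -m crank '[{"jaw":1,"translation":[-0.05,0,0.04],"roll":0},{"jaw":1,"translation":[0,0,0],"roll":0},{"jaw":1,"translation":[0,0,0],"roll":0}]' |g
python3 -m crank '[{"jaw":1,"translation":[-0.05,0,0.04],"roll":0},{"jaw":1,"translation":[0,0,0],"roll":0},{"jaw":1,"translation":[0,0,0],"roll":0}]' |g
python3 -m crank '[{"jaw":1,"translation":[-0.05,0,0.04],"roll":0},{"jaw":1,"translation":[0,0,0],"roll":0},{"jaw":1,"translation":[0,0,0],"roll":0}]' |g
python3 -c "from h import *;s=env.get_state();print(s['moment'],s['time_s'])"
```

```text
tool_pos: [514.8, 32.4, 91.4] force: [-0.1, -0.5, -0.4] 
tool_pos: [514.7, 31.9, 91.0] force: [0.7, -1.9, -0.9] 
tool_pos: [514.7, 31.4, 90.6] force: [-0.4, -1.5, -0.5] 
[-0.02266145 -0.00139682  0.00513335] 18.9333
```

```bash
g(){ grep -E "pos|force: \[" | tr '\n' ' '; echo; }
python3 -m crank '[{"jaw":1,"translation":[-0.08,0,0.04],"roll":0},{"jaw":1,"translation":[0,0,0],"roll":0},{"jaw":1,"translation":[0,0,0],"roll":0}]' |g
python3 -m crank '[{"jaw":1,"translation":[-0.08,0,0.04],"roll":0},{"jaw":1,"translation":[0,0,0],"roll":0},{"jaw":1,"translation":[0,0,0],"roll":0}]' |g
python3 -m crank '[{"jaw":1,"translation":[-0.05,0,0.04],"roll":0},{"jaw":1,"translation":[0,0,0],"roll":0},{"jaw":1,"translation":[0,0,0],"roll":0}]' |g
python3 -m crank '[{"jaw":1,"translation":[0,0,0.04],"roll":0},{"jaw":1,"translation":[0,0,0],"roll":0},{"jaw":1,"translation":[0,0,0],"roll":0}]' |g
python3 -c "from h import *;s=env.get_state();print(s['moment'],s['time_s'])
im=env.snapshot('wrist');cv2.imwrite('pics/w9.png',im);hsv=cv2.cvtColor(im,cv2.COLOR_BGR2HSV);m=cv2.inRange(hsv,(5,140,60),(22,255,255))
for v in range(202,228,2):
  q=np.where(m[v,240:330])[0]+240; print(v,(q.min(),q.max()) if len(q) else None,im[v,285])"
```

```text
tool_pos: [514.7, 30.6, 90.2] force: [0.1, -0.3, 0.1] 
tool_pos: [514.7, 29.8, 89.8] force: [-0.7, -0.4, -1.2] 
tool_pos: [514.6, 29.3, 89.4] force: [-0.9, 0.1, -1.3] 
tool_pos: [514.6, 29.3, 89.0] force: [-0.5, 0.3, -0.7] 
[-0.05084015 -0.01234108 -0.01810727] 19.9333
202 None [112 115 109]
204 None [131 130 117]
206 (np.int64(278), np.int64(292)) [ 50 120 194]
208 (np.int64(274), np.int64(297)) [ 41 118 194]
210 (np.int64(273), np.int64(298)) [ 46 125 197]
212 (np.int64(272), np.int64(299)) [ 46 124 199]
214 (np.int64(272), np.int64(300)) [ 48 123 200]
216 (np.int64(271), np.int64(300)) [ 46 126 203]
218 (np.int64(271), np.int64(300)) [ 52 127 206]
220 (np.int64(271), np.int64(301)) [ 48 129 206]
222 (np.int64(270), np.int64(301)) [ 48 129 207]
224 (np.int64(270), np.int64(301)) [ 63 166 252]
226 (np.int64(270), np.int64(301)) [ 79 195 255]
```

```bash
g(){ grep -E "pos|force: \[" | tr '\n' ' '; echo; }
python3 -m crank '[{"jaw":1,"translation":[-0.03,0,0.06],"roll":0},{"jaw":1,"translation":[0,0,0],"roll":0},{"jaw":1,"translation":[0,0,0],"roll":0}]' |g
python3 -m crank '[{"jaw":1,"translation":[-0.03,0,0.06],"roll":0},{"jaw":1,"translation":[0,0,0],"roll":0},{"jaw":1,"translation":[0,0,0],"roll":0}]' |g
python3 -m crank '[{"jaw":1,"translation":[0,0,0.05],"roll":0},{"jaw":1,"translation":[0,0,0],"roll":0},{"jaw":1,"translation":[0,0,0],"roll":0}]' |g
python3 -m crank '[{"jaw":1,"translation":[0,0,0.05],"roll":0},{"jaw":1,"translation":[0,0,0],"roll":0},{"jaw":1,"translation":[0,0,0],"roll":0}]' |g
```

```text
tool_pos: [514.6, 29.0, 88.4] force: [0.1, -0.7, -1.0] 
tool_pos: [514.6, 28.7, 87.8] force: [-0.1, -0.2, -1.9] 
tool_pos: [514.6, 28.7, 87.3] force: [-0.9, -0.2, -0.7] 
tool_pos: [514.6, 28.7, 86.9] force: [-0.0, 0.6, -1.4]
```

```bash
g(){ grep -E "pos|force: \[" | tr '\n' ' '; echo; }
python3 -m crank '[{"jaw":1,"translation":[0,0,0.05],"roll":0},{"jaw":1,"translation":[0,0,0],"roll":0},{"jaw":1,"translation":[0,0,0],"roll":0}]' |g
python3 -m crank '[{"jaw":1,"translation":[0,0,0.05],"roll":0},{"jaw":1,"translation":[0,0,0],"roll":0},{"jaw":1,"translation":[0,0,0],"roll":0}]' |g
python3 -m crank '[{"jaw":1,"translation":[0,0,0.05],"roll":0},{"jaw":1,"translation":[0,0,0],"roll":0},{"jaw":1,"translation":[0,0,0],"roll":0}]' |g
python3 -m crank '[{"jaw":1,"translation":[0,0,0.05],"roll":0},{"jaw":1,"translation":[0,0,0],"roll":0},{"jaw":1,"translation":[0,0,0],"roll":0}]' |g
```

```text
tool_pos: [514.7, 28.7, 86.4] force: [-0.2, -0.3, -1.0] 
tool_pos: [515.0, 28.7, 86.2] force: [0.0, -0.6, 1.3] 
tool_pos: [515.3, 28.7, 86.0] force: [-0.4, -0.3, 4.6] 
tool_pos: [515.6, 28.7, 85.8] force: [-1.0, 0.4, 6.3]
```

Bottom felt at TCP z≈86.2, exactly as predicted: the key is home. Hold, then turn clockwise, compensating the key's grip offset.

```bash
g(){ grep -E "pos|force: \[|orien" | tr '\n' ' '; echo; python3 -c "from h import *;s=env.get_state();print('M',s['moment'].round(2),'q6',s['q'][5].round(3))"; }
python3 -m crank '[{"jaw":1,"translation":[0,0,0.01],"roll":0},{"jaw":1,"translation":[0,0,0],"roll":0},{"jaw":1,"translation":[0,0,0],"roll":0},{"jaw":1,"translation":[0,0,0],"roll":0},{"jaw":1,"translation":[0,0,0],"roll":0}]' |g
python3 -m crank '[{"jaw":1,"translation":[0,0.014,0],"roll":0.06},{"jaw":1,"translation":[0,0.014,0],"roll":0.06},{"jaw":1,"translation":[0,0,0],"roll":0}]' |g
python3 -m crank '[{"jaw":1,"translation":[0,0.014,0],"roll":0.06},{"jaw":1,"translation":[0,0.014,0],"roll":0.06},{"jaw":1,"translation":[0,0.014,0],"roll":0.06},{"jaw":1,"translation":[0,0,0],"roll":0}]' |g
```

```text
tool_pos: [515.6, 28.7, 85.8] orientation: [[0.045, 0.999, 0.002], [0.999, -0.045, 0.0], [0.0, 0.002, -1.0]] force: [-0.9, -0.7, 7.3] 
M [0.   0.16 0.03] q6 0.016
tool_pos: [515.8, 28.8, 85.8] orientation: [[0.166, 0.986, 0.002], [0.986, -0.166, 0.0], [0.0, 0.002, -1.0]] force: [-0.2, 0.7, 6.7] 
M [0.06 0.2  0.  ] q6 0.138
tool_pos: [516.2, 28.7, 85.8] orientation: [[0.34, 0.941, 0.002], [0.941, -0.34, 0.0], [0.001, 0.002, -1.0]] force: [-0.1, -0.1, 7.6] 
M [0.11 0.28 0.1 ] q6 0.318
```

```bash
g(){ grep -E "pos|force: \[" | tr '\n' ' '; echo; python3 -c "from h import *;s=env.get_state();print('M',s['moment'].round(2),'q6',s['q'][5].round(3),s['time_s'])"; }
python3 -m crank '[{"jaw":1,"translation":[0,0.014,0],"roll":0.06},{"jaw":1,"translation":[0,0.014,0],"roll":0.06},{"jaw":1,"translation":[0,0.014,0],"roll":0.06},{"jaw":1,"translation":[0,0.014,0],"roll":0.06},{"jaw":1,"translation":[0,0,0],"roll":0}]' |g
python3 -m crank '[{"jaw":1,"translation":[0,0.014,0],"roll":0.06},{"jaw":1,"translation":[0,0.014,0],"roll":0.06},{"jaw":1,"translation":[0,0.014,0],"roll":0.06},{"jaw":1,"translation":[0,0,0],"roll":0}]' |g
python3 -m crank '[{"jaw":1,"translation":[0,0.014,0],"roll":0.06},{"jaw":1,"translation":[0,0.014,0],"roll":0.06},{"jaw":1,"translation":[0,0,0],"roll":0}]' |g
```

```text
tool_pos: [516.8, 28.6, 85.8] force: [-0.8, 0.7, 6.8] 
M [0.17 0.16 0.12] q6 0.557 23.4
tool_pos: [517.2, 28.4, 85.8] force: [-0.9, 2.2, 7.0] 
M [0.21 0.14 0.1 ] q6 0.737 23.7333
tool_pos: [517.4, 28.2, 85.8] force: [-0.4, 1.9, 6.9] 
M [0.21 0.15 0.13] q6 0.856 23.9833
```

```bash
g(){ grep -E "pos|force: \[" | tr '\n' ' '; echo; python3 -c "from h import *;s=env.get_state();print('M',s['moment'].round(2),'q6',s['q'][5].round(3),s['time_s'])"; }
python3 -m crank '[{"jaw":1,"translation":[0,0.01,0],"roll":0.05},{"jaw":1,"translation":[0,0,0],"roll":0},{"jaw":1,"translation":[0,0,0],"roll":0}]' |g
python3 -m crank '[{"jaw":1,"translation":[0,0.01,0],"roll":0.05},{"jaw":1,"translation":[0,0,0],"roll":0},{"jaw":1,"translation":[0,0,0],"roll":0}]' |g
```

```text
tool_pos: [517.5, 28.1, 85.8] force: [-0.5, 1.0, 6.9] 
M [0.22 0.15 0.11] q6 0.904 24.2333
tool_pos: [517.6, 28.0, 85.8] force: [0.2, 1.3, 7.0] 
M [0.22 0.11 0.07] q6 0.954 24.4833
```

```bash
g(){ grep -E "pos|force: \[" | tr '\n' ' '; echo; python3 -c "from h import *;s=env.get_state();print('M',s['moment'].round(2),'q6',s['q'][5].round(3),s['time_s'])"; }
python3 -m crank '[{"jaw":1,"translation":[0,0.01,0],"roll":0.05},{"jaw":1,"translation":[0,0,0],"roll":0},{"jaw":1,"translation":[0,0,0],"roll":0}]' |g
python3 -m crank '[{"jaw":1,"translation":[0,0.01,0],"roll":0.05},{"jaw":1,"translation":[0,0,0],"roll":0},{"jaw":1,"translation":[0,0,0],"roll":0}]' |g
python3 -m crank '[{"jaw":1,"translation":[0,0.01,0],"roll":0.04},{"jaw":1,"translation":[0,0,0],"roll":0},{"jaw":1,"translation":[0,0,0],"roll":0}]' |g
```

```text
tool_pos: [517.6, 28.0, 85.8] force: [-0.2, 1.8, 6.2] 
M [0.26 0.14 0.12] q6 1.004 24.7333
tool_pos: [517.7, 27.9, 85.8] force: [-0.3, 1.2, 5.7] 
M [0.24 0.11 0.18] q6 1.054 24.9833
tool_pos: [517.7, 27.8, 85.8] force: [-1.0, 1.5, 6.5] 
M [0.29 0.07 0.29] q6 1.093 25.2333
```

```bash
g(){ grep -E "pos|force: \[" | tr '\n' ' '; echo; python3 -c "from h import *;s=env.get_state();print('M',s['moment'].round(2),'q6',s['q'][5].round(3),s['time_s'])"; }
python3 -m crank '[{"jaw":1,"translation":[0,0.01,0],"roll":0.04},{"jaw":1,"translation":[0,0,0],"roll":0},{"jaw":1,"translation":[0,0,0],"roll":0}]' |g
python3 -m crank '[{"jaw":1,"translation":[0,0.01,0],"roll":0.04},{"jaw":1,"translation":[0,0,0],"roll":0},{"jaw":1,"translation":[0,0,0],"roll":0}]' |g
```

```text
tool_pos: [517.8, 27.7, 85.8] force: [-1.0, 1.3, 7.2] 
M [0.25 0.06 0.32] q6 1.133 25.4833
tool_pos: [517.8, 27.6, 85.8] force: [-0.9, 1.8, 5.7] 
M [0.3  0.06 0.37] q6 1.172 25.7333
```

The moment climbed well above the running torque, so the screw is tight. Unwind the torque within the play, then draw out.

```bash
g(){ grep -E "pos|force: \[" | tr '\n' ' '; echo; python3 -c "from h import *;s=env.get_state();print('M',s['moment'].round(2),'q6',s['q'][5].round(3),s['time_s'])"; }
python3 -m crank '[{"jaw":1,"translation":[0,-0.015,0],"roll":-0.06},{"jaw":1,"translation":[0,-0.015,0],"roll":-0.06},{"jaw":1,"translation":[0,0,0],"roll":0}]' |g
python3 -m crank '[{"jaw":1,"translation":[0,-0.01,-0.05],"roll":-0.04},{"jaw":1,"translation":[0,0,-0.05],"roll":0},{"jaw":1,"translation":[0,0,0],"roll":0}]' |g
python3 -m crank '[{"jaw":1,"translation":[0,0,-0.1],"roll":0},{"jaw":1,"translation":[0,0,-0.1],"roll":0},{"jaw":1,"translation":[0,0,0],"roll":0}]' |g
python3 -m crank '[{"jaw":1,"translation":[0,0,-0.1],"roll":0},{"jaw":1,"translation":[0,0,-0.1],"roll":0},{"jaw":1,"translation":[0,0,-0.1],"roll":0},{"jaw":1,"translation":[0,0,0],"roll":0}]' |g
```

```text
tool_pos: [517.7, 27.9, 85.8] force: [1.4, 1.9, 5.5] 
M [0.3  0.09 0.18] q6 1.052 25.9833
tool_pos: [516.8, 27.9, 85.9] force: [0.1, 1.6, 3.7] 
M [0.21 0.03 0.14] q6 1.015 26.2333
tool_pos: [515.1, 27.7, 86.5] force: [-0.3, -0.3, -4.5] 
M [ 0.11 -0.12  0.12] q6 1.015 26.4833
tool_pos: [515.7, 27.7, 90.2] force: [0.6, 0.6, -7.2] 
M [ 0.17 -0.01  0.04] q6 1.014 26.8167
```

```bash
g(){ grep -E "pos|force: \[" | tr '\n' ' '; echo; python3 -c "from h import *;s=env.get_state();print('M',s['moment'].round(2),'q6',s['q'][5].round(3),s['time_s'])"; }
python3 -m crank '[{"jaw":1,"translation":[0,0,-0.15],"roll":0},{"jaw":1,"translation":[0,0,-0.15],"roll":0},{"jaw":1,"translation":[0,0,-0.15],"roll":0},{"jaw":1,"translation":[0,0,-0.2],"roll":0},{"jaw":1,"translation":[0,0,-0.2],"roll":0}]' |g
python3 -m crank '[{"jaw":1,"translation":[0,0,-0.5],"roll":0},{"jaw":1,"translation":[0,0,-1],"roll":0},{"jaw":1,"translation":[0,0,-1.5],"roll":0},{"jaw":1,"translation":[0,0,-1.5],"roll":0},{"jaw":1,"translation":[0,0,-0.8],"roll":0}]' |g
python3 -m crank '[{"jaw":1,"translation":[0,0,0],"roll":-0.12},{"jaw":1,"translation":[0,0,0],"roll":-0.12},{"jaw":1,"translation":[0,0,0],"roll":-0.12},{"jaw":1,"translation":[0,0,0],"roll":-0.12},{"jaw":1,"translation":[0,0,0],"roll":-0.12}]' |g
python3 -c "
from h import *
go(465.6,-182.5,150)
im=env.snapshot('wrist');cv2.imwrite('pics/w10.png',im)
hsv=cv2.cvtColor(im,cv2.COLOR_BGR2HSV);m=cv2.inRange(hsv,(5,140,60),(22,255,255))
for v in range(200,262,4):
  q=np.where(m[v,240:330])[0]+240; print(v,(int(q.min()),int(q.max())) if len(q) else None,im[v,285])"
```

```text
tool_pos: [518.1, 27.5, 100.8] force: [0.3, -0.5, -0.3] 
M [ 0.03 -0.04 -0.02] q6 1.014 27.2333
tool_pos: [518.3, 27.6, 155.3] force: [0.6, -0.4, -0.6] 
M [ 0.01 -0.09 -0.02] q6 1.014 27.65
tool_pos: [516.9, 27.6, 153.1] force: [-0.8, -0.5, -1.4] 
M [0.04 0.01 0.01] q6 0.408 28.0667
t 28.0667 pos [516.9  27.6 153.1] yaw_y -25.16 shift cm [-21.2    4.29   0.31] F [-0.8 -0.5 -1.4] q [-0.03  0.15  1.93 -0.    1.06  0.41]
200 None [94 94 89]
204 None [87 84 75]
208 (275, 298) [ 29  87 163]
212 (272, 299) [ 39  98 168]
216 (272, 300) [ 40 100 170]
220 (271, 300) [ 30  96 172]
224 (270, 301) [ 46 132 212]
228 (269, 301) [ 60 166 249]
232 (269, 301) [ 55 168 255]
236 (269, 301) [ 62 172 255]
240 (269, 301) [ 66 172 255]
244 (269, 301) [ 63 171 255]
248 (269, 300) [ 63 172 255]
252 (269, 301) [ 61 171 255]
256 (271, 298) [ 56 169 255]
260 (274, 295) [ 59 171 255]
```

```bash
g(){ grep -E "pos|force: \[" | tr '\n' ' '; echo; }
python3 -m crank '[{"jaw":1,"translation":[0,0,0],"roll":-0.1},{"jaw":1,"translation":[0,0,0],"roll":-0.1},{"jaw":1,"translation":[0,0,0],"roll":-0.1},{"jaw":1,"translation":[0,0,0],"roll":-0.093}]' |g
python3 -m crank '[{"jaw":1,"translation":[-3.5,-0.7,0],"roll":0},{"jaw":1,"translation":[-3.5,-0.7,0],"roll":0},{"jaw":1,"translation":[-3.5,-0.7,0],"roll":0},{"jaw":1,"translation":[-3.5,-0.7,0],"roll":0},{"jaw":1,"translation":[-3.5,-0.7,0],"roll":0}]' |g
python3 -m crank '[{"jaw":1,"translation":[-3.4,-0.7,0],"roll":0},{"jaw":1,"translation":[0,0,0],"roll":0},{"jaw":1,"translation":[0,0,0],"roll":0},{"jaw":1,"translation":[0,0,0],"roll":0},{"jaw":1,"translation":[0,0,0],"roll":0}]' |g
python3 -c "
from h import *
go(465.6,-182.5,150)
im=env.snapshot('wrist');cv2.imwrite('pics/w11.png',im)
for f in('w5','w10','w11'):
  im=cv2.imread(f'pics/{f}.png').astype(float)
  sat=(im[:,279:292,2]-im[:,279:292,0]).mean(1);g=im[:,279:292,1].mean(1)
  a=sat[198:214];th=80;i=np.argmax(a>th);b=198+i-1+(th-a[i-1])/(a[i]-a[i-1])
  c=g[217:230];th=(g[218]+g[229])/2;i=np.argmax(c>th);t=217+i-1+(th-c[i-1])/(c[i]-c[i-1]);print(f,b,t)
"
```

```text
tool_pos: [516.8, 27.6, 152.8] force: [-0.3, 0.1, -1.0] 
tool_pos: [472.2, -146.7, 153.0] force: [0.5, 0.4, -1.4] 
tool_pos: [463.9, -178.0, 152.4] force: [-0.6, 0.1, -1.4] 
t 29.2833 pos [ 463.9 -178.   152.4] yaw_y -2.98 shift cm [-0.44  0.19  0.24] F [-0.6  0.1 -1.4] q [-0.45  0.12  1.97  0.    1.05 -0.4 ]
w5 205.23644444444446 225.70539730134934
w10 205.45125348189416 223.8925
w11 198.11942098914355 223.9158653846154
```

```bash
g(){ grep -E "pos|force: \[" | tr '\n' ' '; echo; }
python3 -m crank '[{"jaw":1,"translation":[-0.27,0.18,1],"roll":0},{"jaw":1,"translation":[0,0,1],"roll":0},{"jaw":1,"translation":[0,0,1],"roll":0},{"jaw":1,"translation":[0,0,0],"roll":0},{"jaw":1,"translation":[0,0,0],"roll":0}]' |g
python3 -m crank '[{"jaw":1,"translation":[0,0,0],"roll":0},{"jaw":1,"translation":[0,0,0],"roll":0}]' |g
python3 -c "
from h import *
go(465.6,-180.8,112)
im=env.snapshot('side')
t=cv2.resize(im[240:330,250:340],None,fx=6,fy=6,interpolation=cv2.INTER_CUBIC)
cv2.imwrite('pics/s12.png',t)"
```

```text
tool_pos: [464.1, -180.7, 120.5] force: [-0.2, 0.4, -1.1] 
tool_pos: [465.7, -181.8, 122.5] force: [-0.5, -0.2, -0.7] 
t 29.9167 pos [ 465.7 -181.8  122.5] yaw_y -2.98 shift cm [ 0.1  -0.02  1.05] F [-0.5 -0.2 -0.7] q [-0.46  0.16  1.99 -0.    0.99 -0.41]
```

View pics/s12.png

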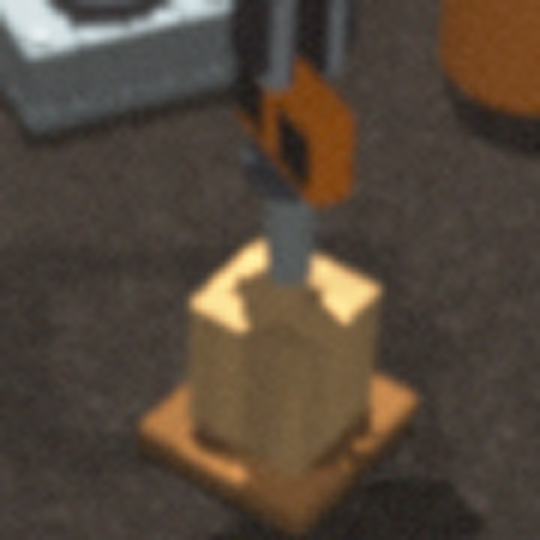

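The side view shows the shank tip over the middle of the post top (tip around crop (290,280), hole around (285,290)). Descending.

```bash
g(){ grep -E "pos|force: \[" | tr '\n' ' '; echo; }
python3 -m crank '[{"jaw":1,"translation":[0.08,0,0.2],"roll":0},{"jaw":1,"translation":[0,0,0.2],"roll":0},{"jaw":1,"translation":[0,0,0.2],"roll":0},{"jaw":1,"translation":[0,0,0],"roll":0}]' |g
python3 -m crank '[{"jaw":1,"translation":[0,0,0.15],"roll":0},{"jaw":1,"translation":[0,0,0.15],"roll":0},{"jaw":1,"translation":[0,0,0],"roll":0}]' |g
python3 -m crank '[{"jaw":1,"translation":[0,0,0.15],"roll":0},{"jaw":1,"translation":[0,0,0.15],"roll":0},{"jaw":1,"translation":[0,0,0],"roll":0}]' |g
```

```text
tool_pos: [465.0, -180.7, 115.8] force: [-0.2, -0.1, -1.4] 
tool_pos: [465.2, -180.8, 112.9] force: [0.2, -0.9, -0.7] 
tool_pos: [465.2, -180.7, 109.9] force: [-0.1, 0.5, -1.7]
```

```bash
g(){ grep -E "pos|force: \[" | tr '\n' ' '; echo; }
python3 -m crank '[{"jaw":1,"translation":[0,0,0.3],"roll":0},{"jaw":1,"translation":[0,0,0.3],"roll":0},{"jaw":1,"translation":[0,0,0.3],"roll":0},{"jaw":1,"translation":[0,0,0],"roll":0}]' |g
python3 -m crank '[{"jaw":1,"translation":[-0.05,0,0.3],"roll":0},{"jaw":1,"translation":[0,0,0.3],"roll":0},{"jaw":1,"translation":[0,0,0.3],"roll":0},{"jaw":1,"translation":[0,0,0],"roll":0}]' |g
python3 -m crank '[{"jaw":1,"translation":[-0.05,0,0.3],"roll":0},{"jaw":1,"translation":[0,0,0.3],"roll":0},{"jaw":1,"translation":[0,0,0.2],"roll":0},{"jaw":1,"translation":[0,0,0],"roll":0}]' |g
```

```text
tool_pos: [464.8, -180.5, 100.4] force: [0.7, -0.6, -1.1] 
tool_pos: [464.8, -181.1, 91.5] force: [-1.0, 0.0, -1.1] 
tool_pos: [464.9, -181.6, 83.7] force: [0.3, -0.1, -1.2]
```

```bash
g(){ grep -E "pos|force: \[" | tr '\n' ' '; echo; }
python3 -m crank '[{"jaw":1,"translation":[0,0,0.3],"roll":0},{"jaw":1,"translation":[0,0,0.3],"roll":0},{"jaw":1,"translation":[0,0,0.25],"roll":0},{"jaw":1,"translation":[0,0,0],"roll":0}]' |g
python3 -m crank '[{"jaw":1,"translation":[0,0,0.15],"roll":0},{"jaw":1,"translation":[0,0,0],"roll":0},{"jaw":1,"translation":[0,0,0],"roll":0}]' |g
python3 -m crank '[{"jaw":1,"translation":[0,0,0.1],"roll":0},{"jaw":1,"translation":[0,0,0],"roll":0},{"jaw":1,"translation":[0,0,0],"roll":0}]' |g
python3 -m crank '[{"jaw":1,"translation":[0,0,0.05],"roll":0},{"jaw":1,"translation":[0,0,0],"roll":0},{"jaw":1,"translation":[0,0,0],"roll":0}]' |g
```

```text
tool_pos: [464.8, -181.6, 75.1] force: [-0.2, -0.2, -0.4] 
tool_pos: [465.4, -181.8, 74.2] force: [-0.2, 0.4, -0.9] 
tool_pos: [465.4, -181.9, 73.3] force: [0.2, 0.1, -1.8] 
tool_pos: [465.4, -181.8, 72.8] force: [-0.2, -0.4, -1.2]
```

```bash
g(){ grep -E "pos|force: \[|width" | tr '\n' ' '; echo; }
python3 -m crank '[{"jaw":1,"translation":[0,0,0.08],"roll":0},{"jaw":1,"translation":[0,0,0],"roll":0},{"jaw":1,"translation":[0,0,0],"roll":0}]' |g
python3 -m crank '[{"jaw":1,"translation":[0,0,0.06],"roll":0},{"jaw":1,"translation":[0,0,0],"roll":0},{"jaw":1,"translation":[0,0,0],"roll":0}]' |g
python3 -m crank '[{"jaw":1,"translation":[0,0,0.05],"roll":0},{"jaw":1,"translation":[0,0,0],"roll":0},{"jaw":1,"translation":[0,0,0],"roll":0}]' |g
```

```text
tool_pos: [465.4, -181.8, 71.9] force: [1.1, -0.7, -0.8] width: 10.3 
tool_pos: [465.8, -182.0, 71.7] force: [-0.6, 0.4, 0.9] width: 10.5 
tool_pos: [466.1, -182.0, 71.5] force: [1.1, 1.8, 5.3] width: 10.3
```

Collar is seated on the post (Fz rising at z≈71.7). Release and retreat.

```bash
g(){ grep -E "time|pos|force: \[|width" | tr '\n' ' '; echo; }
python3 -m crank '[{"jaw":0.8,"translation":[0,0,0],"roll":0},{"jaw":0.5,"translation":[0,0,0],"roll":0},{"jaw":0.3,"translation":[0,0,0],"roll":0},{"jaw":0,"translation":[0,0,0],"roll":0},{"jaw":0,"translation":[0,0,0],"roll":0}]' |g
python3 -m crank '[{"jaw":0,"translation":[0,0,0],"roll":0},{"jaw":0,"translation":[0,0,0],"roll":0},{"jaw":0,"translation":[0,0,0],"roll":0},{"jaw":0,"translation":[0,0,0],"roll":0},{"jaw":0,"translation":[0,0,0],"roll":0}]' |g
python3 -m crank '[{"jaw":0,"translation":[0,0,-1],"roll":0},{"jaw":0,"translation":[0,0,-2],"roll":0},{"jaw":0,"translation":[0,0,-3],"roll":0},{"jaw":0,"translation":[0,0,-3],"roll":0},{"jaw":0,"translation":[0,0,-3],"roll":0}]' |g
python3 -m crank '[{"jaw":0,"translation":[3.5,0,0],"roll":0},{"jaw":0,"translation":[3.5,0,0],"roll":0},{"jaw":0,"translation":[0,0,0],"roll":0},{"jaw":0,"translation":[0,0,0],"roll":0},{"jaw":0,"translation":[0,0,0],"roll":0}]' |g
python3 -c "
from h import *
im=env.snapshot('wrist');s=env.snapshot('side');t=env.snapshot('top');cv2.imwrite('pics/top13.png',t)
a=cv2.resize(s[190:330,220:340],(480,560),interpolation=cv2.INTER_CUBIC)
b=cv2.resize(t[225:295,380:440-10],(320,448),interpolation=cv2.INTER_CUBIC)
o=np.zeros((560,800,3),np.uint8);o[:,:480]=a;o[:448,480:]=b;cv2.imwrite('pics/end.png',o)"
```

```text
time_s: 34.05 tool_pos: [464.9, -181.7, 70.5] force: [-0.2, 0.6, -0.8] width: 64.8 
time_s: 34.47 tool_pos: [465.4, -181.9, 70.9] force: [0.1, 0.0, 0.3] width: 85.1 
time_s: 34.88 tool_pos: [465.1, -181.7, 192.7] force: [1.0, -0.6, -0.2] width: 85.5 
time_s: 35.3 tool_pos: [469.1, -112.2, 191.3] force: [0.1, -0.1, -0.8] width: 85.4
```

```bash
python3 -c "
from h import *
a=cv2.imread('pics/top0.png').astype(int);b=cv2.imread('pics/top13.png').astype(int)
d=np.abs(a-b).max(2)
for n,(r0,r1,c0,c1) in dict(stand=(235,290,370,425),mug=(145,200,315,365),salt=(160,195,362,392),board=(155,245,125,280)).items(): print(n,(d[r0:r1,c0:c1]>50).sum())
s=cv2.imread('pics/side0.png')
for f in('top0','top13'):
  hsv=cv2.cvtColor(cv2.imread(f'pics/{f}.png'),cv2.COLOR_BGR2HSV);m=cv2.inRange(hsv,(8,200,170),(20,255,255));m[:,:380]=0;m[:230]=0;m[290:]=0;m[:,440:]=0
  p=np.argwhere(m)[:,::-1];print(f,len(p),p.mean(0),p.min(0),p.max(0))"
```

```text
stand 1420
mug 0
salt 0
board 103
top0 98 [405.58163265 259.55102041] [390 255] [418 263]<string>:9: RuntimeWarning: Mean of empty slice.
  ret = um.true_divide(
Traceback (most recent call last):
ValueError: zero-size array to reduction operation minimum which has no identity
```

The picture budget is used up, so I'll check numerically against the first side picture.

```bash
python3 -c "
from h import *
cv2.imwrite('pics/side14.png',env.snapshot('side'));w=env.snapshot('wrist')
for f in('side0','side14'):
  hsv=cv2.cvtColor(cv2.imread(f'pics/{f}.png'),cv2.COLOR_BGR2HSV);m=cv2.inRange(hsv,(5,190,90),(20,255,255));m[:260]=0;m[298:]=0;m[:,:280]=0;m[:,315:]=0
  p=np.argwhere(m)[:,::-1];print(f,len(p),p.mean(0),p.min(0),p.max(0),np.percentile(p,[5,95],axis=0).tolist())
a=cv2.imread('pics/side0.png').astype(int);b=cv2.imread('pics/side14.png').astype(int);d=np.abs(a-b).max(2)
print('stand diff',(d[265:325,270:322]>60).sum(),'mug/salt',(d[205:280,322:372]>60).sum(),'board',(d[140:235,200:300]>60).sum())
s=env.get_state();hsv=cv2.cvtColor(w,cv2.COLOR_BGR2HSV);m=cv2.inRange(hsv,(8,190,90),(20,255,255));m[:,:270]=0;m[:,340:]=0;m[:150]=0;m[320:]=0
n,l,st,c=cv2.connectedComponentsWithStats(m)
for i in range(1,n):
  if st[i,4]>60: print(st[i],c[i])
"
```

```text
side0 197 [299.10152284 279.51269036] [289 265] [307 294] [[291.0, 266.0], [306.0, 292.0]]
side14 251 [298.68924303 278.02788845] [289 265] [307 294] [[291.0, 267.0], [306.0, 291.0]]
stand diff 344 mug/salt 0 board 975
[278 236  17  64 977] [285.65301945 267.39713408]
```

```bash
python3 -c "
from h import *
print(env.finish_job())"
```

```text
the job is handed in; nothing more can be done
None
```

I turned the cam screw clockwise until it came up tight, put the key back in its stand, and handed the job in at about 35 s. By touch the key was home on the socket bottom before I turned it, and in the last side picture its handle sits where it did at the start, but the hand-in returned no verdict.

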